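Stroke shut the screw covers along a curved rail

TASK

The red edge rail for the round butcher's table has all its screws in, so close the five yellow flip covers over them: run your fingertips lightly along the curve of the rail, starting from the end where you meet each cover's hinge side first, so that they fold down flat one after another from the first to the last. Do not push hard, do not shift or lift the rail, and leave the tools and other things around it where they are.

Things in the scene. Friction and masses are not known exactly. Their poses are not given: they have to be found in the camera images.
- rail: curved red steel rail, about 1.2 kg, 12 mm thick, 40 mm wide, 345 mm long, arc of 260 mm centreline radius, lying loose on a fixed white block (300 x 440 x 30 mm; its top is 30 mm above the table). Origin: mid-length, on the centreline, on its underside; y along the rail from the cover1 end to the cover5 end, x outward from the arc's centre (ends curve back to -x), z up
- tail (a point): point on the rail's top face, on its centreline 17 mm before the very end, at the cover5 end
- seat1 (a point): point fixed to the rail: where the centre of the top face of the first (end of the row at the rail's -y end) cover lies once that cover is shut, 18 mm above the rail's underside and 6 mm above its top face. Seats are 52 mm apart along the rail's centreline
- seat2 (a point): point fixed to the rail: where the centre of the top face of the second cover lies once that cover is shut, 18 mm above the rail's underside and 6 mm above its top face. Seats are 52 mm apart along the rail's centreline
- seat3 (a point): point fixed to the rail: where the centre of the top face of the third (middle) cover lies once that cover is shut, 18 mm above the rail's underside and 6 mm above its top face. Seats are 52 mm apart along the rail's centreline
- seat4 (a point): point fixed to the rail: where the centre of the top face of the fourth cover lies once that cover is shut, 18 mm above the rail's underside and 6 mm above its top face. Seats are 52 mm apart along the rail's centreline
- seat5 (a point): point fixed to the rail: where the centre of the top face of the fifth (last, at the rail's +y end) cover lies once that cover is shut, 18 mm above the rail's underside and 6 mm above its top face. Seats are 52 mm apart along the rail's centreline
- cover1 (a joint): hinge angle of cover 1, a yellow flap 30 x 24 x 3 mm: 0 = shut flat on its black seat, 1.57 = upright, limit 1.9; starts at 1.2 to 1.75. Hinge across the rail, 15 mm from seat1's point on the cover1-end side and 3 mm below it: a push along the rail towards the cover5 end folds it shut. Friction (about 0.5 to 1 N at the flap) holds it where left; no spring or catch
- cover2 (a joint): hinge angle of cover 2, a yellow flap 30 x 24 x 3 mm: 0 = shut flat on its black seat, 1.57 = upright, limit 1.9; starts at 1.2 to 1.75. Hinge across the rail, 15 mm from seat2's point on the cover1-end side and 3 mm below it: a push along the rail towards the cover5 end folds it shut. Friction (about 0.5 to 1 N at the flap) holds it where left; no spring or catch
- cover3 (a joint): hinge angle of cover 3, a yellow flap 30 x 24 x 3 mm: 0 = shut flat on its black seat, 1.57 = upright, limit 1.9; starts at 1.2 to 1.75. Hinge across the rail, 15 mm from seat3's point on the cover1-end side and 3 mm below it: a push along the rail towards the cover5 end folds it shut. Friction (about 0.5 to 1 N at the flap) holds it where left; no spring or catch
- cover4 (a joint): hinge angle of cover 4, a yellow flap 30 x 24 x 3 mm: 0 = shut flat on its black seat, 1.57 = upright, limit 1.9; starts at 1.2 to 1.75. Hinge across the rail, 15 mm from seat4's point on the cover1-end side and 3 mm below it: a push along the rail towards the cover5 end folds it shut. Friction (about 0.5 to 1 N at the flap) holds it where left; no spring or catch
- cover5 (a joint): hinge angle of cover 5, a yellow flap 30 x 24 x 3 mm: 0 = shut flat on its black seat, 1.57 = upright, limit 1.9; starts at 1.2 to 1.75. Hinge across the rail, 15 mm from seat5's point on the cover1-end side and 3 mm below it: a push along the rail towards the cover5 end folds it shut. Friction (about 0.5 to 1 N at the flap) holds it where left; no spring or catch
- screwdriver: hand screwdriver about 190 mm long lying loose on the white block, robot's side of the rail; bystander. Origin within its length, on the underside
- screw_jar: clear jar with steel cap, 48 mm diameter, 55 mm tall, standing loose on the white block; bystander. Origin: centre of its underside
- cleaver: steel cleaver with black handle, about 320 mm long, 20 mm high, lying on the table to the left; bystander. Origin at the root of the blade
- boning_knife: knife with blue handle, about 270 mm long, 20 mm high, lying on the table to the right; bystander. Origin at the root of the blade
- mincer_plate: steel perforated disc, 82 mm diameter, 10 mm thick, lying on the table to the right; bystander. Origin: centre of its underside

How it is judged:
On the way, in this order (a step that is already met when the one before it is completed fails the run):
1. cover 1 is folded shut, next in the row (value of joint cover1 below 0.35 rad), for 0.05 s.
2. cover 2 is folded shut, next in the row (value of joint cover2 below 0.35 rad), for 0.05 s.
3. cover 3 is folded shut, next in the row (value of joint cover3 below 0.35 rad), for 0.05 s.
4. cover 4 is folded shut, next in the row (value of joint cover4 below 0.35 rad), for 0.05 s.
5. cover 5 is folded shut, next in the row (value of joint cover5 below 0.35 rad), for 0.05 s.
At the end, for the whole second after the job is handed in: All five covers lie shut (each within 0.35 rad, about 20 degrees, of flat), closed in order from cover 1 to cover 5; the rail lies at rest on the block within 15 mm of where it started (value of joint each of cover1, cover2, cover3, cover4, cover5 below 0.35 rad and distance of each of rail, tail from where it was at the start of the episode below 0.015 m and height (world z) of rail below 0.038 m and linear speed of rail below 0.01 m/s); the robot touches nothing.
It fails at once if the rail was shifted by more than 15 mm (distance of any of rail, tail from where it was at the start of the episode above 0.015 m).
It fails at once if the rail was lifted or tipped off the block (height (world z) of rail above 0.038 m or height (world z) of tail above 0.05 m).
It fails at once if the rail or a cover was pushed harder than 25 N (contact force between the fingers and rail above 25 N).
It fails at once if a tool or other thing around the rail was moved by more than 20 mm (distance of any of screwdriver, screw_jar, cleaver, boning_knife, mincer_plate from where it was at the start of the episode above 0.02 m).
It also fails if it takes over 40 s, if anything falls off the work surface, if the arm or the gripper's body presses on something with over 40 N, if the wrist force passes 120 N, or if a joint passes its speed limit or range.

ROBOT

A 7-joint arm with a two-finger parallel gripper is mounted at the origin on the work surface. World frame = base frame: x ahead of the robot, y to its left, z up, the work surface at z = 0. Lengths are in m, angles in rad, forces in N, time in s.
With the tool pointing down it reaches from about 0.425 to 0.95 m from the base axis. Payload 4.7 kg.
Tool frame: the origin (TCP) lies between the finger pads; the fingertips stand 14 mm ahead of it and the grasp point (between the pads) lies 5 mm behind it (tcp_to_tips is the distance from the TCP to the fingertips, in m); z points along the fingers, y is the direction in which the jaws open and shut (so a half turn about z gives the same grasp; the last joint's range is limited). The gripper opens to 85 mm and grips with 20 to 120 N. Pads are 22 mm wide; open, the fingers measure 114 mm over their backs; the gripper's body (76 mm by 85 mm) begins 54 mm behind the grasp point. The pads swing forward as they close: fully open they stand 13 mm farther back than shut.
Start: joints at [-1.161, 0.469, -0.049, 1.532, 0.024, 1.141, -0.082], TCP at [0.287, 0.611, 0.245] pointing down, gripper open.
Joint ranges: [-2.59, 2.59], [-0.33, 1.99], [-1.39, 1.29], [0.1, 2.45], [-1.04, 4.18], [0.21, 1.99], [-2.66, 2.66]. Speed limits (rad/s): [2.57, 2.57, 3.14, 3.14, 3.14, 3.14, 3.14].

INTERFACE

Orientations are given as a 3x3 rotation matrix whose columns are the frame's x, y, z axes.
In Python, from station import observe, snapshot, job_done, tcp_to_tips gives the robot as it stands.
- The arm moves only by the tool carry_out, never from a script. Its argument "steps" is text: rows parted by semicolons, each of 7 numbers parted by spaces: the turn, a rotation vector about the tool's x, y, z in degrees, then the shift along the tool's x, y, z in m, then the finger opening in m, from 0 to 0.0854. A call has exactly 8 rows; each row shifts and turns the commanded pose from where the row before left it, along the tool's axes as they then stand; what a row does not reach is not made up. A row lasts 1/10 s, in which the tool goes at most 50 mm and 8.59 degrees, less where a joint would pass 70% of its speed; a pose out of reach is approached as far as the arm can. A call is refused whole if a number of a shift passes 0.05 or a number of a turn 8.59, either way. A call with a gripper value outside its range is refused whole. The fingers move at their own pace and stop on an object; "squeeze" is the grip in N (left out, the last holds). Time passes only in rows, so rows that do not move let the fingers close, or fill a call up. It gives the time, the measured TCP pose, the force and the opening at its end, in the units of the state.
- observe(): the state, without advancing time (a new reading comes with each control period).
- snapshot(name): name is "scene" or "top" or "wrist"; returns a dict with "pixels" (420x560x3 uint8, red, green, blue), "K" (3x3 intrinsics, pixels), "world_to_cam" (4x4, takes a point from world to camera coordinates). Camera axes: x right, y up, looking along -z (the intrinsics and any distortion apply to the point x, -y, -z); pixel columns grow to the right and rows downward; lengths in m; the calibration is good to about 2 mm. A picture is of the moment at which its call begins. There is no depth.
- job_done(): hands the job in, once; it reports no verdict.
The state is a dict: "time_s": time; "qpos": joint angles; "qd": joint speeds; "tau": joint torques, N m; "tool_pos": TCP position; "orientation": TCP orientation; "ft_force": force on the tool from outside, world axes, zero at the start; "moment": the same for the moment, N m; "finger_gap": finger opening in m.
Only numpy, scipy, OpenCV 4.12 (cv2) and the standard library are available. Lean on these libraries where they do the work, as an engineer would, in place of code of your own. Each camera call takes 0.05 s, during which the arm holds its last target.

## Working session

There is one attempt and no reset: what is moved stays moved. The work goes in short steps, Python scripts to look and compute and a tool call to move; the robot and the scene stay as the last step left them, time stands still between calls to the robot, and variables do not carry over. Pictures are saved under pics/ and viewed, and the job is handed in when it is done.

Besides the shell and the picture viewer there is one more tool, called after "Emit:" by a JSON object that holds its "api" and its "payload", one argument or row to a line. carry_out: Moves the arm, as the interface text tells. Its arguments: {"type":"object","properties":{"steps":{"type":"string"},"squeeze":{"type":"number"}},"required":["steps"]}

```bash
mkdir -p pics; ls
python3 - <<'E'
from station import observe,snapshot,tcp_to_tips
import cv2,numpy as np
print({k:np.round(v,4) for k,v in observe().items()},tcp_to_tips)
for n in("scene","top","wrist"):
    s=snapshot(n);cv2.imwrite(f"pics/{n}0.png",s["pixels"][:,:,::-1]);print(n,s["K"],s["world_to_cam"].round(3))
E
```

```text
pics
{'time_s': np.float64(0.0), 'qpos': array([-1.1609,  0.4695, -0.0486,  1.5337,  0.0241,  1.141 , -0.0823]), 'qd': array([ 0.0002, -0.002 ,  0.0012, -0.0004, -0.0003, -0.0005, -0.0006]), 'tau': array([ 1.00000e-04, -5.10314e+01, -4.65000e-02, -2.37708e+01,
        1.08000e-02,  7.60000e-03,  0.00000e+00]), 'tool_pos': array([0.2865, 0.6105, 0.2442]), 'orientation': array([[-9.053e-01,  4.248e-01, -8.000e-04],
       [ 4.248e-01,  9.053e-01, -1.900e-03],
       [-1.000e-04, -2.100e-03, -1.000e+00]]), 'ft_force': array([ 0.5527, -0.3925, -0.019 ]), 'moment': array([0.0079, 0.0321, 0.0204]), 'finger_gap': np.float64(0.0857)} 0.014
scene [[494.24004959   0.         287.62125479]
 [  0.         494.24004959 197.48921472]
 [  0.           0.           1.        ]] [[-0.379  0.925  0.025  0.226]
 [-0.494 -0.225  0.84   0.19 ]
 [ 0.783  0.306  0.542 -1.718]
 [ 0.     0.     0.     1.   ]]
top [[476.95322262   0.         283.26314025]
 [  0.         476.95322262 207.64825509]
 [  0.           0.           1.        ]] [[ 0.004 -1.    -0.006  0.003]
 [ 0.978  0.002  0.211 -0.536]
 [-0.211 -0.007  0.978 -1.284]
 [ 0.     0.     0.     1.   ]]
wrist [[362.24611989   0.         283.76651249]
 [  0.         362.24611989 212.50479525]
 [  0.           0.           1.        ]] [[ 0.426  0.905 -0.002 -0.674]
 [-0.873  0.41  -0.266  0.033]
 [-0.24   0.115  0.964 -0.378]
 [ 0.     0.     0.     1.   ]]
```

View pics/top0.png

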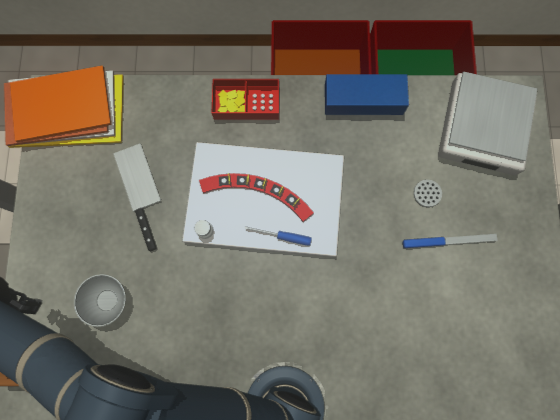

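View pics/scene0.png

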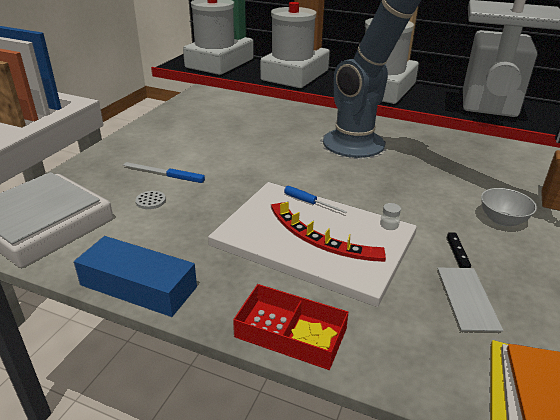

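```bash
cat > h.py <<'E'
import numpy as np,cv2
from station import observe,snapshot
def ray(s,u,v,z):
    K=s["K"];T=s["world_to_cam"];R=T[:3,:3];t=T[:3,3]
    uv=np.stack([np.atleast_1d(u),np.atleast_1d(v)],1).astype(float)
    d=np.c_[(uv[:,0]-K[0,2])/K[0,0],-(uv[:,1]-K[1,2])/K[1,1],-np.ones(len(uv))]@R
    c=-R.T@t
    return c+d*((z-c[2])/d[:,2])[:,None]
def proj(s,P):
    P=np.atleast_2d(P);c=P@s["world_to_cam"][:3,:3].T+s["world_to_cam"][:3,3]
    K=s["K"];return np.c_[K[0,0]*c[:,0]/-c[:,2]+K[0,2],-K[1,1]*c[:,1]/-c[:,2]+K[1,2]]
E
python3 - <<'E'
from h import *
from scipy.optimize import least_squares
for n,box in(("top",(190,165,325,225)),("scene",(262,190,395,270))):
    s=snapshot(n);im=s["pixels"];x0,y0,x1,y1=box
    cv2.imwrite(f"pics/{n}z.png",cv2.resize(im[y0:y1,x0:x1,::-1],None,fx=5.9,fy=5.9,interpolation=cv2.INTER_CUBIC))
    hsv=cv2.cvtColor(im,cv2.COLOR_RGB2HSV)
    m=(((hsv[...,0]<8)|(hsv[...,0]>172))&(hsv[...,1]>140)&(hsv[...,2]>60)).astype(np.uint8)
    m2=np.zeros_like(m);m2[y0:y1,x0:x1]=m[y0:y1,x0:x1]
    if n=="scene": continue
    m2=cv2.morphologyEx(m2,cv2.MORPH_CLOSE,np.ones((15,15)))
    v,u=np.nonzero(m2);P=ray(s,u,v,.042)[:,:2];print(len(P))
    # fit: centre (r=260) by mean radius with sym. area weights
    f=lambda c:np.hypot(*(P-c[:2]).T)-c[2]
    for R in(.26,None):
        g=(lambda c:np.hypot(*(P-c[:2]).T)-.26) if R else f
        r=least_squares(g,[.35,.0,.26]);print(r.x,np.std(r.fun))
        d=P-r.x[:2];th=np.arctan2(d[:,1],d[:,0]);rr=np.hypot(*d.T)
        print("th",np.percentile(th,[0,.5,50,99.5,100]),"span expected",.345/.26,"r",np.percentile(rr,[1,99]))
E
```

```text
1476
[0.36101913 0.14596191 0.26      ] 0.010541888295123411
th [-0.94463572 -0.93647229 -0.28318992  0.37132495  0.37849156] span expected 1.3269230769230769 r [0.24176379 0.27770117]
[0.36035094 0.14615758 0.26064901] 0.010541801686501403
th [-0.94295617 -0.93486162 -0.2831943   0.36962916  0.37678265] span expected 1.3269230769230769 r [0.24242319 0.27832573]
```

View pics/topz.png

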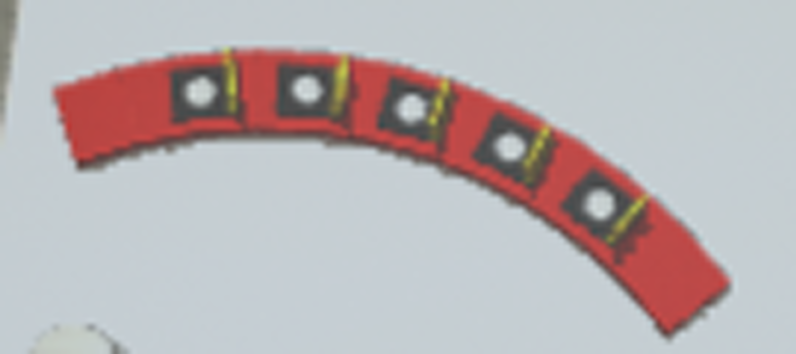

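View pics/scenez.png

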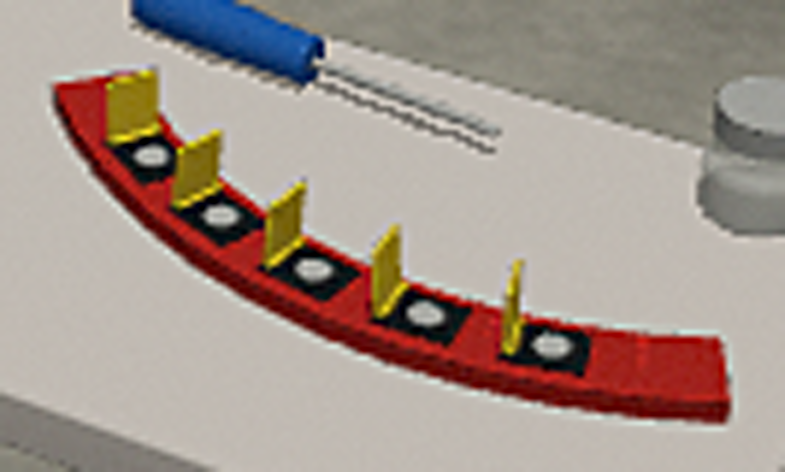

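Run:
```python
from h import *
s=snapshot("top");hsv=cv2.cvtColor(s["pixels"],cv2.COLOR_RGB2HSV)
b=(hsv[...,2]<75).astype(np.uint8);w=((hsv[...,1]<60)&(hsv[...,2]>140)).astype(np.uint8)
n,l,st,c=cv2.connectedComponentsWithStats(w,connectivity=4)
C=np.array([.361,.146])
for i in range(1,n):
    x,y=c[i]
    if 190<x<325 and 165<y<225 and 4<st[i,4]<200:
        P=ray(s,x,y,.044)[0,:2];d=P-C;print(c[i].round(1),st[i,4],P.round(4),"r",np.hypot(*d).round(4),"th",np.arctan2(d[1],d[0]).round(4))
print("cam wrist centre",)
w=snapshot("wrist");T=w["world_to_cam"];print(-T[:3,:3].T@T[:3,3])
```

```text
[223.6 180. ] 17 [0.62   0.1768] r 0.2608 th 0.1184
[241.6 179.5] 17 [0.6215 0.125 ] r 0.2613 th -0.0804
[259.3 182.9] 18 [0.6116 0.0741] r 0.2607 th -0.2794
[276.  189.5] 16 [0.5921 0.0259] r 0.2604 th -0.4791
[291.2 199.2] 19 [ 0.5638 -0.0175] r 0.2605 th -0.6784
cam wrist centre
[0.22508724 0.64010148 0.37280782]
```

Emit:
{"api": "carry_out", "payload": {
  "steps": "0 0 0 -0.0316 -0.0304 0 0;0 0 0 -0.0316 -0.0304 0 0;0 0 0 -0.0316 -0.0304 0 0;0 0 0 -0.0316 -0.0304 0 0;0 0 0 -0.0316 -0.0304 0 0;0 0 0 -0.0316 -0.0304 0 0;0 0 0 -0.0316 -0.0304 0 0;0 0 0 -0.0316 -0.0304 0 0",
  "squeeze": 20
}}

```text
time_s: 1.15
tool_pos: [0.4127, 0.2818, 0.2456]
orientation: [[-0.905, 0.425, 0.001], [0.425, 0.905, 0.001], [-0.0, 0.001, -1.0]]
ft_force: [1.0, -1.2, 0.3]
finger_gap: -0.0003
```

Emit:
{"api": "carry_out", "payload": {
  "steps": "0 0 0 -0.0316 -0.0304 0.01 0;0 0 0 -0.0316 -0.0304 0.01 0;0 0 0 -0.0316 -0.0304 0.01 0;0 0 0 -0.0316 -0.0304 0.01 0;0 0 0 -0.0316 -0.0304 0.01 0;0 0 0 -0.0316 -0.0304 0.01 0;0 0 0 -0.0316 -0.0304 0.01 0;0 0 0 -0.0316 -0.0304 0.01 0"
}}

```text
time_s: 1.95
tool_pos: [0.5384, -0.0456, 0.1652]
orientation: [[-0.905, 0.425, 0.001], [0.425, 0.905, 0.0], [-0.001, 0.001, -1.0]]
ft_force: [1.0, 1.2, 0.5]
finger_gap: 0.0002
```

Emit:
{"api": "carry_out", "payload": {
  "steps": "0 0 8 0 0 0 0;0 0 8 0 0 0 0;0 0 8 0 0 0 0;0 0 8 0 0 0 0;0 0 8 0 0 0 0;0 0 8 0 0 0 0;0 0 8 0 0 0 0;0 0 8 0 0 0 0"
}}

```text
time_s: 2.75
tool_pos: [0.5379, -0.0439, 0.1654]
orientation: [[-0.01, 1.0, 0.0], [1.0, 0.01, 0.0], [0.0, 0.0, -1.0]]
ft_force: [0.9, 0.3, -0.3]
finger_gap: 0.0003
```

Emit:
{"api": "carry_out", "payload": {
  "steps": "0 0 8 0 0 0 0;0 0 8 0 0 0 0;0 0 8 0 0 0 0;0 0 8 0 0 0 0;0 0 8 0 0 0 0;0 0 8 0 0 0 0;0 0 0 0 0 0.03 0;0 0 0 0 0 0.03 0"
}}

```text
time_s: 3.55
tool_pos: [0.5389, -0.0435, 0.1054]
orientation: [[0.732, 0.681, 0.003], [0.681, -0.732, 0.001], [0.003, 0.002, -1.0]]
ft_force: [-0.4, 0.2, -0.8]
finger_gap: -0.0
```

Run:
```python
from h import *
import station
o=observe();print(o["tool_pos"],o["orientation"].round(3),o["ft_force"],station.tcp_to_tips,o["qpos"].round(2))
for n,box in(("scene",(230,130,400,260)),("wrist",(0,0,560,420))):
    s=snapshot(n);im=s["pixels"];x0,y0,x1,y1=box
    f=780/(x1-x0);tip=proj(s,o["tool_pos"]+o["orientation"][:,2]*.014)[0];print(n,tip,(tip-[x0,y0])*f)
    cv2.imwrite(f"pics/{n}1.png",cv2.resize(im[y0:y1,x0:x1,::-1],None,fx=f,fy=f,interpolation=cv2.INTER_CUBIC))
```

```text
[ 0.53885492 -0.04352247  0.10538234] [[ 0.732  0.681  0.003]
 [ 0.681 -0.732  0.001]
 [ 0.003  0.002 -1.   ]] [-0.36701759  0.22885153 -0.78534758] 0.014 [-0.5   0.49  0.66  2.02 -0.43  0.77 -0.41]
scene [281.41661457 193.57364462] [235.91152566 291.69084004]
wrist [293.09394035 275.44294011] [408.23798835 383.65266658]
```

View pics/scene1.png

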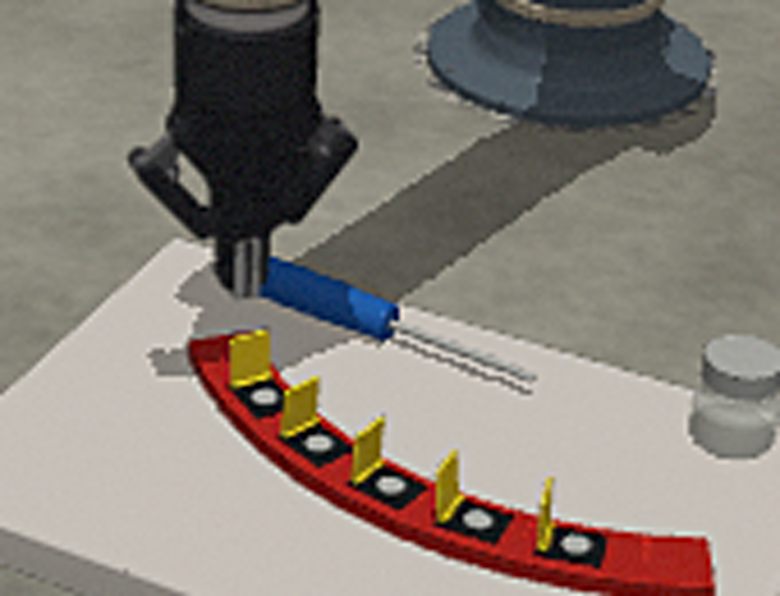

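View pics/wrist1.png

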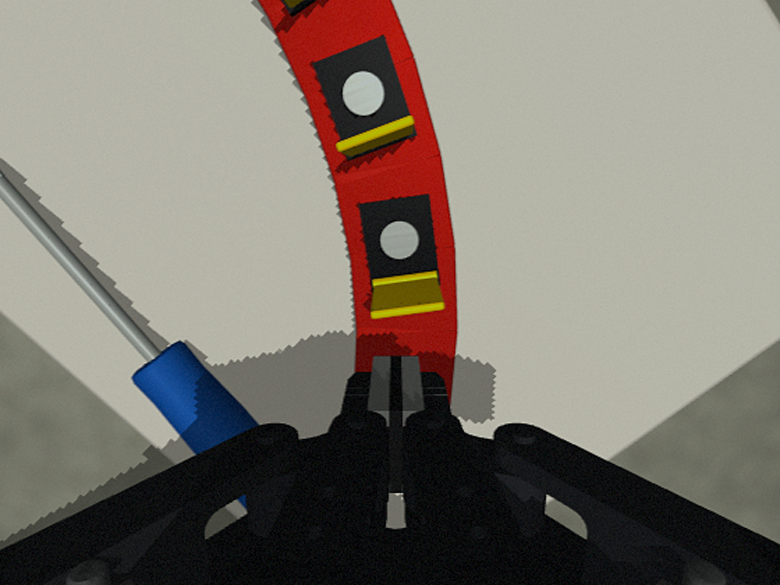

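Emit:
{"api": "carry_out", "payload": {
  "steps": "0 0 0.5 -0.004 0 0 0;0 0 0 0 0 0.007 0;0 0 0 0 0 0.007 0;0 0 0 0 0 0.007 0;0 0 0 0 0 0.004 0;0 0 0 0 0 0 0;0 0 0 0 0 0 0;0 0 0 0 0 0 0"
}}

```text
time_s: 4.45
tool_pos: [0.5351, -0.0468, 0.0805]
orientation: [[0.739, 0.674, 0.0], [0.674, -0.739, 0.0], [0.0, 0.0, -1.0]]
ft_force: [-0.6, 0.5, 0.3]
finger_gap: -0.0005
```

```bash
cat > chk.py <<'E'
from h import *
import sys
C=np.array([.361,.146]);o=observe();p=o["tool_pos"];d=p[:2]-C;th=np.arctan2(d[1],d[0]);x=o["orientation"][:,0]
print("r_err mm",round((np.hypot(*d)-.26)*1e3,1),"heading err deg",round(np.degrees(np.arctan2(x[1],x[0])-th)-90,2),"tip z",round((p[2]-.014)*1e3,1),
 "lead-hinge mm",[round((th-(-.737+.2*i))*260+11,1) for i in range(5)],"F",o["ft_force"].round(1),"t",o["time_s"])
if len(sys.argv)>1:
    s=snapshot("scene");a=s["pixels"][150:280,230:400,::-1];cv2.imwrite(f"pics/{sys.argv[1]}.png",cv2.resize(a,None,fx=4.6,fy=4.6,interpolation=cv2.INTER_CUBIC))
E
python3 chk.py a1
```

```text
r_err mm -0.3 heading err deg 0.28 tip z 66.5 lead-hinge mm [np.float64(-14.9), np.float64(-66.9), np.float64(-118.9), np.float64(-170.9), np.float64(-222.9)] F [-0.6  0.5  0.3] t 4.45
```

View pics/a1.png

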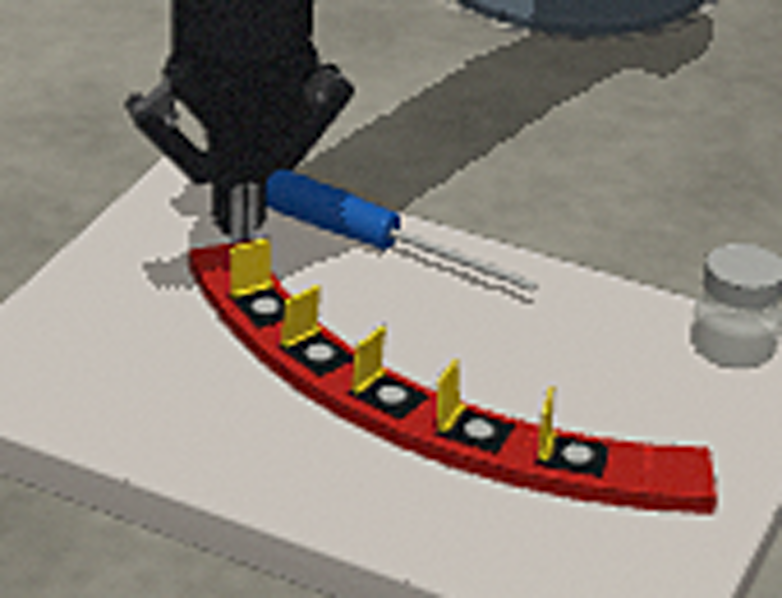

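The tip sits just behind cover 1 at about (245,235). All covers are upright and the rail is undisturbed. Next is the first half of cover 1.

Emit:
{"api": "carry_out", "payload": {
  "steps": "0 0 -1.1 0.0055 0 0 0;0 0 -1.1 0.0055 0 0 0;0 0 -0.9 0.004 0 0 0;0 0 -0.9 0.004 0 0.001 0;0 0 -0.9 0.004 0 0.002 0;0 0 -0.9 0.004 0 0.003 0;0 0 -0.9 0.004 0 0.003 0;0 0 -0.9 0.004 0 0.002 0"
}}

```text
time_s: 5.3
tool_pos: [0.5593, -0.0216, 0.0688]
orientation: [[0.642, 0.766, -0.001], [0.766, -0.642, -0.0], [-0.001, -0.0, -1.0]]
ft_force: [0.4, -0.6, 1.2]
finger_gap: 0.0004
```

```bash
python3 chk.py a2
```

```text
r_err mm -0.3 heading err deg 0.24 tip z 54.8 lead-hinge mm [np.float64(20.2), np.float64(-31.8), np.float64(-83.8), np.float64(-135.8), np.float64(-187.8)] F [ 0.4 -0.6  1.2] t 5.3
```

View pics/a2.png

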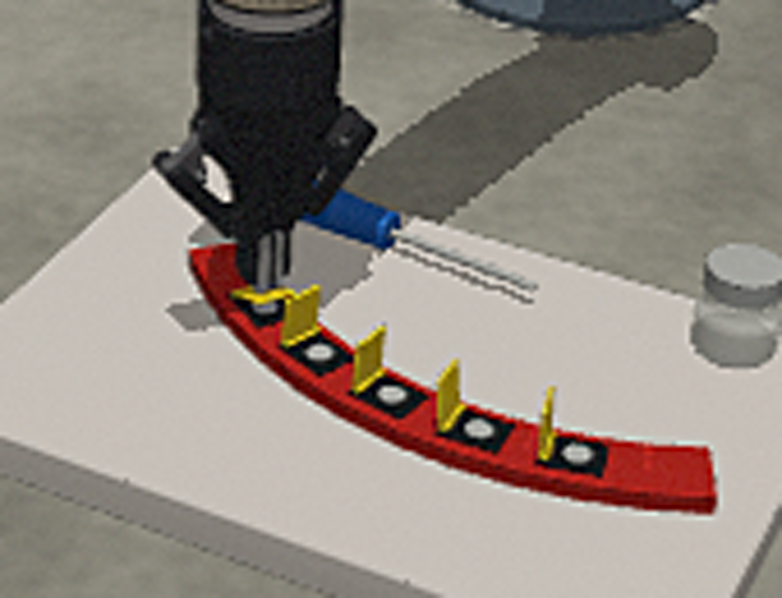

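Cover 1 is folding at about (265,297), and the rail hasn't moved. I'll finish this cover.

Emit:
{"api": "carry_out", "payload": {
  "steps": "0 0 -0.9 0.004 0 0.002 0;0 0 -0.7 0.003 0 0.001 0;0 0 -0.7 0.003 0 0.001 0;0 0 -0.4 0.002 0 0 0;0 0 0 0 0 -0.005 0;0 0 0 0 0 -0.005 0;0 0 -0.6 0.003 0 -0.005 0;0 0 -0.6 0.003 0 0 0"
}}

```text
time_s: 6.15
tool_pos: [0.5713, -0.0076, 0.0814]
orientation: [[0.589, 0.808, 0.002], [0.808, -0.589, 0.0], [0.001, 0.001, -1.0]]
ft_force: [-0.6, -0.5, 0.6]
finger_gap: -0.0002
```

```bash
python3 chk.py a3
```

```text
r_err mm 0.4 heading err deg 0.03 tip z 67.4 lead-hinge mm [np.float64(38.6), np.float64(-13.4), np.float64(-65.4), np.float64(-117.4), np.float64(-169.4)] F [-0.6 -0.5  0.6] t 6.15
```

View pics/a3.png

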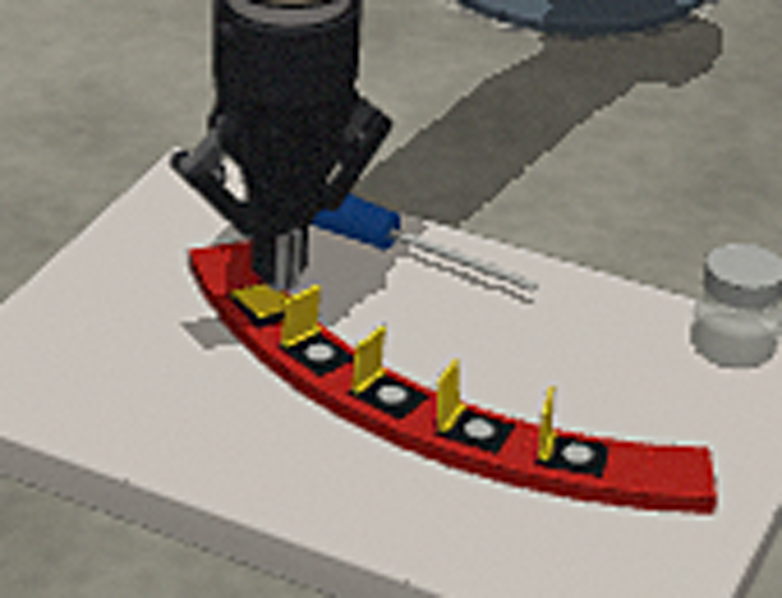

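Cover 1 is shut at about (260,302) and cover 2 is next. I'll go about 1 mm lower this time.

Emit:
{"api": "carry_out", "payload": {
  "steps": "0 0 -1.1 0.005 0 0 0;0 0 -1.1 0.005 0 0 0;0 0 -0.9 0.004 0 0 0;0 0 -0.9 0.004 0 0.002 0;0 0 -0.9 0.004 0 0.002 0;0 0 -0.9 0.004 0 0.003 0;0 0 -0.9 0.004 0 0.003 0;0 0 -0.9 0.004 0 0.002 0"
}}

```text
time_s: 7.0
tool_pos: [0.5889, 0.021, 0.0678]
orientation: [[0.477, 0.879, -0.001], [0.879, -0.477, -0.0], [-0.001, -0.0, -1.0]]
ft_force: [0.5, 0.1, 0.9]
finger_gap: 0.0002
```

Emit:
{"api": "carry_out", "payload": {
  "steps": "0 0 -0.9 0.004 0 0.002 0;0 0 -0.7 0.003 0 0.001 0;0 0 -0.7 0.003 0 0.001 0;0 0 -0.4 0.002 0 0.001 0;0 0 0 0 0 -0.005 0;0 0 0 0 0 -0.006 0;0 0 -0.6 0.003 0 -0.005 0;0 0 -0.6 0.003 0 0 0"
}}

```text
time_s: 7.8
tool_pos: [0.5979, 0.037, 0.0805]
orientation: [[0.416, 0.909, 0.002], [0.909, -0.416, 0.0], [0.001, 0.002, -1.0]]
ft_force: [0.1, -0.1, 0.8]
finger_gap: 0.0003
```

```bash
python3 chk.py a4
```

```text
r_err mm 0.8 heading err deg 0.09 tip z 66.5 lead-hinge mm [np.float64(90.5), np.float64(38.5), np.float64(-13.5), np.float64(-65.5), np.float64(-117.5)] F [ 0.1 -0.1  0.8] t 7.8
```

View pics/a4.png

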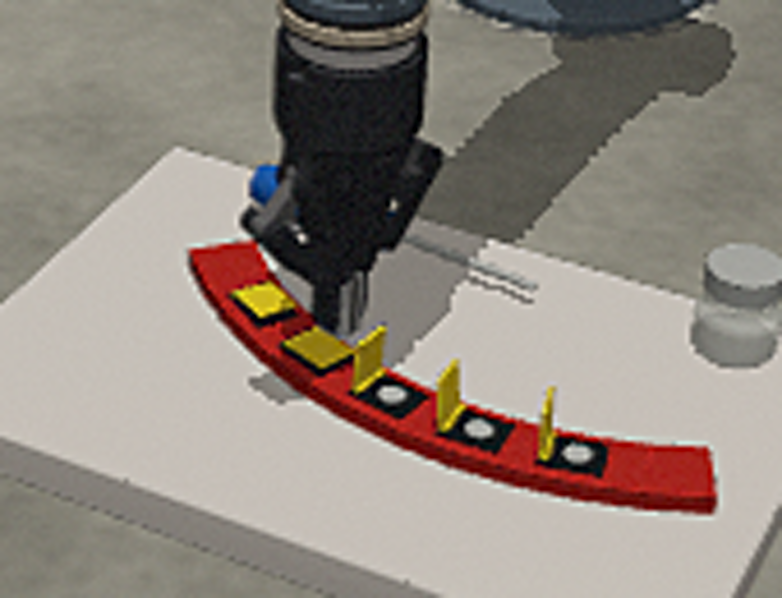

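Covers 1 and 2 are flat. The rail is unmoved and the forces are negligible. Next is cover 3.

Emit:
{"api": "carry_out", "payload": {
  "steps": "0 0 -1.1 0.005 -0.001 0 0;0 0 -1.1 0.005 0 0 0;0 0 -0.9 0.004 0 0 0;0 0 -0.9 0.004 0 0.001 0;0 0 -0.9 0.004 0 0.002 0;0 0 -0.9 0.004 0 0.003 0;0 0 -0.9 0.004 0 0.003 0;0 0 -0.9 0.004 0 0.002 0"
}}

```text
time_s: 8.65
tool_pos: [0.6085, 0.0691, 0.0678]
orientation: [[0.292, 0.956, -0.0], [0.956, -0.292, -0.0], [-0.0, -0.0, -1.0]]
ft_force: [0.1, -0.9, 0.3]
finger_gap: 0.0002
```

Emit:
{"api": "carry_out", "payload": {
  "steps": "0 0 -0.9 0.004 0 0.002 0;0 0 -0.7 0.003 0 0.001 0;0 0 -0.7 0.003 0 0.001 0;0 0 -0.4 0.002 0 0.001 0;0 0 0 0 0 -0.005 0;0 0 0 0 0 -0.006 0;0 0 -0.6 0.003 0 -0.005 0;0 0 -0.6 0.003 0 0 0"
}}

```text
time_s: 9.45
tool_pos: [0.6141, 0.0865, 0.0806]
orientation: [[0.227, 0.974, 0.002], [0.974, -0.227, 0.001], [0.001, 0.002, -1.0]]
ft_force: [0.6, -0.5, -0.6]
finger_gap: 0.0
```

```bash
python3 chk.py a5
```

```text
r_err mm 0.0 heading err deg 0.11 tip z 66.6 lead-hinge mm [np.float64(142.6), np.float64(90.6), np.float64(38.6), np.float64(-13.4), np.float64(-65.4)] F [ 0.6 -0.5 -0.6] t 9.45
```

View pics/a5.png

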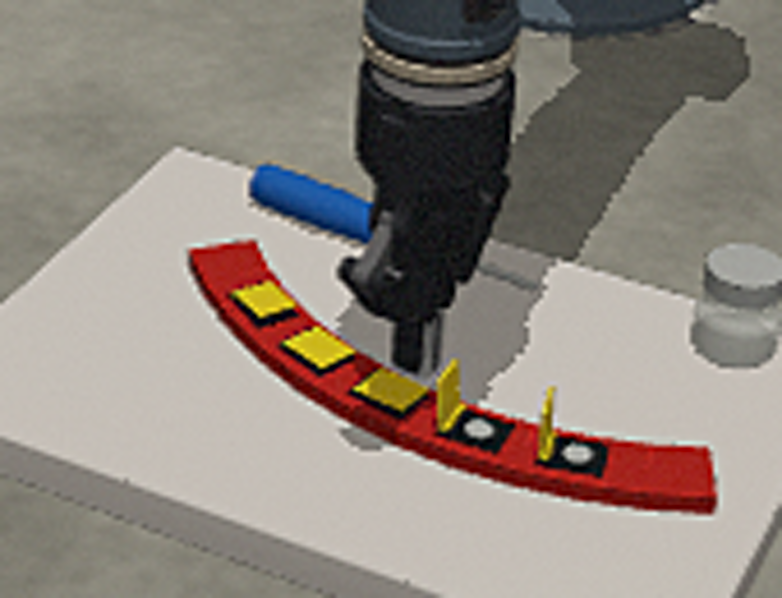

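Three covers are flat. Next is cover 4.

Emit:
{"api": "carry_out", "payload": {
  "steps": "0 0 -1.1 0.005 0 0 0;0 0 -1.1 0.005 0 0 0;0 0 -0.9 0.004 0 0 0;0 0 -0.9 0.004 0 0.001 0;0 0 -0.9 0.004 0 0.002 0;0 0 -0.9 0.004 0 0.003 0;0 0 -0.9 0.004 0 0.003 0;0 0 -0.9 0.004 0 0.002 0"
}}

```text
time_s: 10.3
tool_pos: [0.619, 0.12, 0.0678]
orientation: [[0.095, 0.995, -0.0], [0.995, -0.095, -0.0], [-0.0, -0.0, -1.0]]
ft_force: [-0.1, -0.7, 0.4]
finger_gap: -0.0
```

Emit:
{"api": "carry_out", "payload": {
  "steps": "0 0 -0.9 0.004 0 0.002 0;0 0 -0.7 0.003 0 0.001 0;0 0 -0.7 0.003 0 0.001 0;0 0 -0.4 0.002 0 0.001 0;0 0 0 0 0 -0.005 0;0 0 0 0 0 -0.006 0;0 0 -0.6 0.003 0 -0.005 0;0 0 -0.6 0.003 0 0 0"
}}

```text
time_s: 11.1
tool_pos: [0.6211, 0.138, 0.0806]
orientation: [[0.028, 1.0, 0.002], [1.0, -0.028, 0.001], [0.001, 0.002, -1.0]]
ft_force: [-0.1, -0.1, -1.2]
finger_gap: 0.0
```

```bash
python3 chk.py a6
```

```text
r_err mm 0.2 heading err deg 0.15 tip z 66.6 lead-hinge mm [np.float64(194.6), np.float64(142.6), np.float64(90.6), np.float64(38.6), np.float64(-13.4)] F [-0.1 -0.1 -1.2] t 11.1
```

View pics/a6.png

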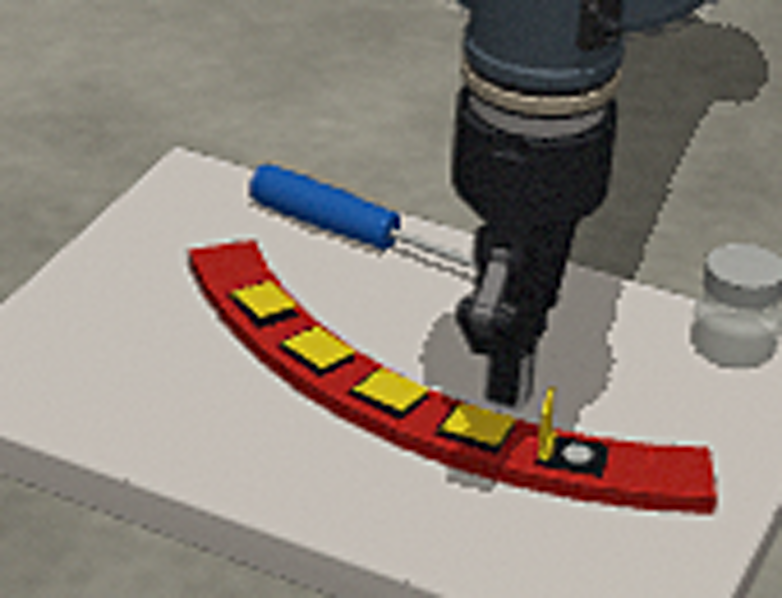

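Four covers are flat. Last is cover 5, then I'll lift clear.

Emit:
{"api": "carry_out", "payload": {
  "steps": "0 0 -1.1 0.005 0 0 0;0 0 -1.1 0.005 0 0 0;0 0 -0.9 0.004 0 0 0;0 0 -0.9 0.004 0 0.001 0;0 0 -0.9 0.004 0 0.002 0;0 0 -0.9 0.004 0 0.003 0;0 0 -0.9 0.004 0 0.003 0;0 0 -0.9 0.004 0 0.002 0"
}}

```text
time_s: 11.95
tool_pos: [0.6192, 0.1719, 0.0678]
orientation: [[-0.105, 0.994, -0.0], [0.994, 0.105, -0.0], [-0.0, -0.0, -1.0]]
ft_force: [0.7, -0.7, 0.3]
finger_gap: 0.0005
```

Emit:
{"api": "carry_out", "payload": {
  "steps": "0 0 -0.9 0.004 0 0.002 0;0 0 -0.7 0.003 0 0.001 0;0 0 -0.7 0.003 0 0.001 0;0 0 -0.4 0.002 0 0.001 0;0 0 0 0 0 -0.005 0;0 0 0 0 0 -0.01 0;0 0 0 0 0 -0.02 0;0 0 0 0 0 -0.03 0"
}}

```text
time_s: 12.75
tool_pos: [0.617, 0.1832, 0.1284]
orientation: [[-0.15, 0.989, -0.003], [0.989, 0.15, -0.001], [-0.001, -0.003, -1.0]]
ft_force: [0.1, 0.2, -0.4]
finger_gap: 0.0001
```

Emit:
{"api": "carry_out", "payload": {
  "steps": "0 0 0 0 0 -0.03 0;0 0 0 0 0 -0.03 0;0 0 0 0 0 -0.03 0;0 0 0 0 0 0 0;0 0 0 0 0 0 0;0 0 0 0 0 0 0;0 0 0 0 0 0 0;0 0 0 0 0 0 0"
}}

```text
time_s: 13.55
tool_pos: [0.6174, 0.1835, 0.2172]
orientation: [[-0.15, 0.989, -0.002], [0.989, 0.15, -0.001], [-0.0, -0.002, -1.0]]
ft_force: [-0.5, -0.0, -0.4]
finger_gap: 0.0002
```

```bash
python3 chk.py a7
```

```text
r_err mm -0.9 heading err deg 0.33 tip z 203.2 lead-hinge mm [np.float64(240.4), np.float64(188.4), np.float64(136.4), np.float64(84.4), np.float64(32.4)] F [-0.5 -0.  -0.4] t 13.55
```

View pics/a7.png

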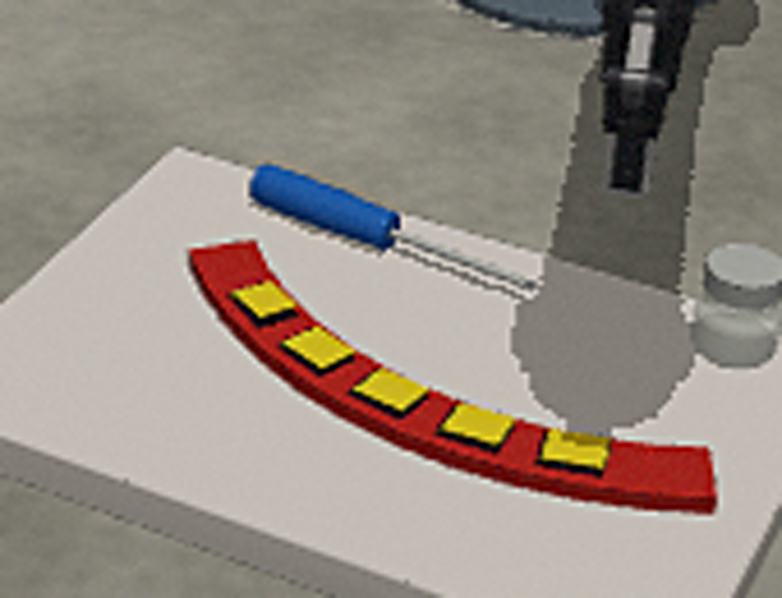

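All five covers lie flat, and the rail, screwdriver and jar haven't moved in the picture.

```bash
python3 -c "
from station import job_done;print(job_done())"
```

```text
the job is handed in; nothing more can be done
None
```

I closed all five covers in order, 1 to 5, by running the shut fingertips along the rail's arc from the cover 1 end. I pushed each flap high up and then dipped to about 50–51 mm above the table, roughly 2–3 mm above the closed covers. Afterwards I lifted clear and handed the job in at about 13.6 s, well inside the 40 s limit.

- **Covers and rail:** the last scene picture shows all five covers flat. The rail shows no visible shift from before the sweep. I judged both by eye and did not measure the hinge angles.
- **Bystanders:** the screwdriver and jar look unmoved in the scene crops. I did not re-check the cleaver, boning knife or mincer plate after the sweep, but the arm did no work near them.
- **Force:** the wrist force at the end of each move stayed around 1 N. It was not read within the moves, so brief peaks were not seen.
- **Gripper:** it ended with the fingertips about 200 mm above the table, touching nothing.

No check failed or disagreed beyond about 1 mm. The hand-in gives no verdict, so the judged result is unknown.

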